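Shut the paint pots, light to dark

TASK

Shut the lids of the paint pots with light fingertip taps from the lightest colour to the darkest, so that no dark paint is carried into a light pot: first yellow, then green, then blue, each fully down before the next. The red pot is still in use, so leave it and its lid just as they are. Only touch the lids gently: do not grasp, lift or push the pots about, and do not disturb anything else on the table.

Things in the scene. Friction and masses are not known exactly. Their poses are not given: they have to be found in the camera images.
- yellow_pot: The yellow paint pot: a loose white dish, 76 mm across, of about 0.4 kg, with a yellow band, yellow solid colour cake and yellow flip lid; origin at the centre of its underside, on the table (z = 0), z up. The lid is hinged on the pot's own +x side. Pot with shut lid is 54 mm high.
- yellow_hinge (a point): The yellow lid's hinge axis (parallel to the pot's y axis): 44 mm from the pot's centre along its +x axis, 40 mm above the table.
- yellow_lid (a joint): How far the yellow lid is open, rad: 0 = shut flat on the pot; it starts half open, the edge away from the hinge raised. The hinge has friction: the lid stays at whatever angle it is left, and takes about 1 to 2.5 N on the lid to move; it stops at 0.
- yellow_lid_mid (a point): Middle of the yellow lid's upper face: a flat disc 82 mm across, 14 mm above and 44 mm from the hinge axis; moves with the lid. Shut, it is 54 mm above the table over the pot's centre. A thumb tab 24 mm wide reaches to 100 mm from the hinge. The point's x points to the hinge, z out of the lid. The face rides on a foam seal: gives 1 mm per 1.5 N, at most 5 mm, and springs back.
- green_pot: The green paint pot: a loose white dish, 76 mm across, of about 0.4 kg, with a green band, green solid colour cake and green flip lid; origin at the centre of its underside, on the table (z = 0), z up. The lid is hinged on the pot's own +x side. Pot with shut lid is 54 mm high.
- green_hinge (a point): The green lid's hinge axis (parallel to the pot's y axis): 44 mm from the pot's centre along its +x axis, 40 mm above the table.
- green_lid (a joint): How far the green lid is open, rad: 0 = shut flat on the pot; it starts half open, the edge away from the hinge raised. The hinge has friction: the lid stays at whatever angle it is left, and takes about 1 to 2.5 N on the lid to move; it stops at 0.
- green_lid_mid (a point): Middle of the green lid's upper face: a flat disc 82 mm across, 14 mm above and 44 mm from the hinge axis; moves with the lid. Shut, it is 54 mm above the table over the pot's centre. A thumb tab 24 mm wide reaches to 100 mm from the hinge. The point's x points to the hinge, z out of the lid. The face rides on a foam seal: gives 1 mm per 1.5 N, at most 5 mm, and springs back.
- blue_pot: The blue paint pot: a loose white dish, 76 mm across, of about 0.4 kg, with a blue band, blue solid colour cake and blue flip lid; origin at the centre of its underside, on the table (z = 0), z up. The lid is hinged on the pot's own +x side. Pot with shut lid is 54 mm high.
- blue_hinge (a point): The blue lid's hinge axis (parallel to the pot's y axis): 44 mm from the pot's centre along its +x axis, 40 mm above the table.
- blue_lid (a joint): How far the blue lid is open, rad: 0 = shut flat on the pot; it starts half open, the edge away from the hinge raised. The hinge has friction: the lid stays at whatever angle it is left, and takes about 1 to 2.5 N on the lid to move; it stops at 0.
- blue_lid_mid (a point): Middle of the blue lid's upper face: a flat disc 82 mm across, 14 mm above and 44 mm from the hinge axis; moves with the lid. Shut, it is 54 mm above the table over the pot's centre. A thumb tab 24 mm wide reaches to 100 mm from the hinge. The point's x points to the hinge, z out of the lid. The face rides on a foam seal: gives 1 mm per 1.5 N, at most 5 mm, and springs back.
- red_pot: The red paint pot: a loose white dish, 76 mm across, of about 0.4 kg, with a red band, red solid colour cake and red flip lid; origin at the centre of its underside, on the table (z = 0), z up. The lid is hinged on the pot's own +x side. Pot with shut lid is 54 mm high.
- red_hinge (a point): The red lid's hinge axis (parallel to the pot's y axis): 44 mm from the pot's centre along its +x axis, 40 mm above the table.
- red_lid (a joint): How far the red lid is open, rad: 0 = shut flat on the pot; it starts half open, the edge away from the hinge raised. The hinge has friction: the lid stays at whatever angle it is left, and takes about 1 to 2.5 N on the lid to move; it stops at 0.
- red_lid_mid (a point): Middle of the red lid's upper face: a flat disc 82 mm across, 14 mm above and 44 mm from the hinge axis; moves with the lid. Shut, it is 54 mm above the table over the pot's centre. A thumb tab 24 mm wide reaches to 100 mm from the hinge. The point's x points to the hinge, z out of the lid. The face rides on a foam seal: gives 1 mm per 1.5 N, at most 5 mm, and springs back.
- tape: Roll of yellow tape lying flat, 72 mm across, 18 mm high, hole 50 mm. Loose bystander; origin at the underside's middle.
- eraser: White eraser, 45 x 22 x 14 mm. Loose bystander; origin at the underside's middle.
- jar_a: Amber ink jar with a black cap, 38 mm across, 61 mm high, standing among the pots. Loose bystander; origin at the underside's middle.
- jar_b: Blue ink jar with a black cap, 38 mm across, 61 mm high. Loose bystander; origin at the underside's middle.
- brush_a: Stencil brush lying down, about 135 mm long, 22 mm thick, red tip. Loose bystander; origin at the underside's middle.
- brush_b: Stencil brush lying down, about 135 mm long, 22 mm thick, green tip. Loose bystander; origin at the underside's middle.
There are look-alikes about, which are no part of the job. Several things have the shape of the green_pot; the one meant has the colours described above. Leave any pink look-alike of the blue_pot alone.

How it is judged:
By the outcome, as a careful person would: the job done as asked, in the order asked, and still so for the second after the job is handed in, with the robot touching nothing.
It also fails if it takes over 54 s, if anything falls off the work surface, if the arm or the gripper's body presses on something with over 40 N, if the wrist force passes 120 N, or if a joint passes its speed limit or range.

ROBOT

A 6-joint arm with a two-finger parallel gripper is mounted at the origin on the work surface. World frame = base frame: x ahead of the robot, y to its left, z up, the work surface at z = 0. Lengths are in m, angles in rad, forces in N, time in s.
With the tool pointing down it reaches from about 0.375 to 0.9 m from the base axis. Payload 3.1 kg.
Tool frame: the origin (TCP) lies midway between the tips of the shut fingers; the grasp point (between the pads) lies 19 mm behind it; z points along the fingers, y is the line along which they close (so a half turn about z gives the same grasp; the last joint's range is limited). The gripper opens to 87 mm and grips with 3 to 60 N. Pads are 19 mm wide; open, the fingers measure 117 mm over their backs; the gripper's body (75 mm by 190 mm) begins 51 mm behind the grasp point.
Start: joints at [0.984, 0.527, 1.433, -0, 1.181, -0.178], TCP at [0.248, 0.573, 0.223] pointing down, gripper open.
Joint ranges: [-3.08, 3.08], [-0.75, 2.2], [0.22, 2.44], [-1.43, 4.57], [0, 2.65], [-2.85, 2.85]. Speed limits (rad/s): [2.79, 2.79, 3.14, 3.14, 3.14, 3.14].

INTERFACE

Orientations are given as a unit quaternion [x, y, z, w].
In Python, from rig import robot gives the robot as it stands.
- The arm moves only by the shell command python3 -m jog 'ROWS' [FORCE]. ROWS is a JSON object of lists of equal length, an entry for each row: "dp": the shift along the tool's x, y, z in mm, a list of three; "delta_rot": the turn, a rotation vector about the tool's x, y, z in rad, a list of three; "gripper": the opening, from -1 (shut) to 1 (fully open). A call has 1 to 12 rows; each row is the pose to reach, as a shift and turn from the pose commanded when the call began, along the tool's axes at that moment; what a row does not reach only later rows make up. A row lasts 1/10 s, in which the tool goes at most 50 mm and 8.59 degrees, less where a joint would pass 70% of its speed; a pose out of reach is approached as far as the arm can. A call with a gripper value outside its range is refused whole. The fingers move at their own pace and stop on an object; FORCE is the grip in N (left out, the last holds). Time passes only in rows, so rows that repeat a pose let the fingers close. It gives the time, the measured TCP pose, the force, the opening and the grip force at its end, in the units of the state.
- robot.get_obs(): the state, without advancing time (a new reading comes with each control period).
- robot.camera(name): name is "side" or "top" or "wrist"; returns the picture (480x640x3 uint8, red, green, blue); there is no depth.
- robot.camera_model(name): a dict with "fx", "fy", "cx", "cy" (pixels), "xyz" and "orientation" of the camera in the world; the wrist camera has in their place "T_tool_cam" (4x4, takes a point from camera to tool coordinates, whose origin is the TCP and whose axes are the flange's). Camera axes: x right, y down, z forward; pixel columns grow to the right and rows downward; lengths in m; the calibration is good to about 2 mm. A picture is of the moment at which its call begins: read the wrist's pose just before it. camera_model takes no time and is no camera call.
- robot.hand_in(): hands the job in; it is judged then, once.
Trained networks look in the newest picture that a camera, given by its name, has taken for a name from the list of things; names that differ only in an ending like _2 or _b are one class to them, and where a whole thing is asked for, a point or a joint stands for the part that bears it (a point fixed in the world has none). Each returns a list of dicts, best first, with "score" (0 to 1); they miss things now and then, are a little off and sometimes report something else, mostly with a low value. They report only what shows in the picture. A call takes as long as a camera call. They do not tell look-alikes from the thing itself.
- robot.search_frame(name, camera): "rect" ([left, top, right, bottom] in pixels, round what is visible of it).
The state is a dict: "time": time; "q": joint angles; "joint_velocities": joint speeds; "joint_torque": joint torques, N m; "position": TCP position; "tool_rot": TCP orientation; "ft_force": force on the tool from outside, world axes, zero at the start; "moment": the same for the moment, N m; "grip_width": finger opening in m; "grip_force": force on a finger pad.
Only numpy, scipy, OpenCV 4.12 (cv2) and the standard library are available. Lean on these libraries where they do the work, as an engineer would, in place of code of your own. Each camera call takes 0.05 s, during which the arm holds its last target. There are 200 camera calls.

## Working session

There is one attempt and no reset: what is moved stays moved. The work goes in short steps, Python scripts to look and compute and a shell command to move; the robot and the scene stay as the last step left them, time stands still between calls to the robot, and variables do not carry over. Pictures are saved under pics/ and viewed, at most 10 in all, crops included, and the job is handed in when it is done.

```bash
mkdir -p pics; ls
python3 - <<'E'
from rig import robot
import cv2,json
o=robot.get_obs();print({k:o[k] for k in('time','position','tool_rot','grip_width','ft_force')})
for c in('top','side'):
    im=robot.camera(c);cv2.imwrite(f'pics/{c}0.png',im[:,:,::-1]);print(c,robot.camera_model(c))
    for n in('yellow_pot','green_pot','blue_pot','red_pot','yellow_lid','jar_a'):
        print(n,[([round(float(v)) for v in d['rect']],round(float(d['score']),2)) for d in robot.search_frame(n,c)])
print(robot.camera_model('wrist'))
E
```

```text
pics
{'time': 0.0, 'position': array([0.24799455, 0.57288564, 0.2215478 ]), 'tool_rot': array([ 2.02979415e-01,  9.79182384e-01, -1.02460342e-03, -4.07519326e-04]), 'grip_width': 0.08663503898225254, 'ft_force': array([0.29334165, 0.09889843, 0.38905895])}
top {'fx': 605.8798948175321, 'fy': 605.8798948175321, 'cx': 309.27812928224506, 'cy': 238.86584401278776, 'xyz': array([ 0.35203922, -0.0182329 ,  1.20554614]), 'orientation': array([ 0.71286423, -0.69556188,  0.06761044, -0.05871195])}
yellow_pot [([222, 214, 268, 264], 0.93), ([406, 217, 451, 264], 0.39)]
green_pot [([118, 168, 167, 222], 0.72), ([142, 246, 191, 290], 0.7), ([313, 233, 356, 268], 0.32)]
blue_pot [([314, 234, 358, 283], 0.78), ([246, 139, 290, 189], 0.73), ([224, 217, 269, 258], 0.52)]
red_pot [([403, 220, 449, 267], 0.67)]
yellow_lid [([222, 218, 266, 258], 0.96), ([144, 243, 191, 291], 0.48)]
jar_a [([179, 131, 199, 158], 0.59), ([229, 291, 254, 312], 0.58)]
side {'fx': 535.1722264846654, 'fy': 535.1722264846654, 'cx': 325.8272326118562, 'cy': 242.48089631691974, 'xyz': array([ 0.0569151 , -0.79633135,  0.63222
[... 260 characters left out ...]
.9), ([318, 241, 369, 302], 0.72), ([393, 252, 458, 265], 0.58)]
red_pot [([344, 178, 358, 206], 0.72), ([390, 295, 437, 351], 0.71)]
yellow_lid [([288, 210, 333, 234], 0.9)]
jar_a [([250, 233, 271, 268], 0.65), ([346, 179, 358, 208], 0.57)]
{'fx': 383.80429895337005, 'fy': 383.80429895337005, 'cx': 325.8381834810027, 'cy': 240.0912037304688, 'T_tool_cam': array([[ 3.03456665e-04, -9.70643001e-01, -2.40524577e-01,
         6.48775856e-02],
       [ 9.99999421e-01,  5.42921732e-04, -9.29329937e-04,
         5.85140587e-04],
       [ 1.03263362e-03, -2.40524156e-01,  9.70642604e-01,
        -1.62950804e-01],
       [ 0.00000000e+00,  0.00000000e+00,  0.00000000e+00,
         1.00000000e+00]])}
```

View pics/top0.png

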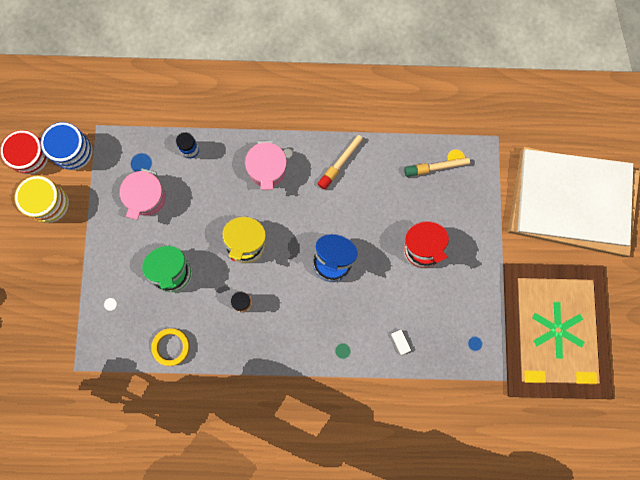

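View pics/side0.png

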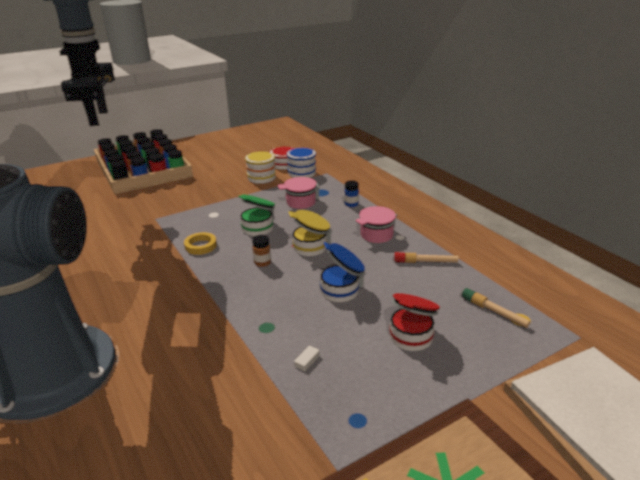

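The top view shows the open lids: yellow (244,238), green (165,268), blue (335,257) and red (427,243), with tabs toward the robot. The amber jar is at (241,300), and the pink decoys are at (140,192) and (265,163). The side view agrees. Next I fit a lid model to the colour masks in both views.

```bash
cat > h.py <<'E'
import numpy as np,cv2
from scipy.spatial.transform import Rotation as R
from scipy.optimize import differential_evolution,minimize
from rig import robot
S=4
def proj(P,m):
    p=R.from_quat(m['orientation']).inv().apply(P-m['xyz']);return np.c_[m['fx']*p[:,0]/p[:,2]+m['cx'],m['fy']*p[:,1]/p[:,2]+m['cy']]
a=np.linspace(0,2*np.pi,48)
def lidpts(t0=14,th=8):
    d=np.c_[-44+41*np.cos(a),41*np.sin(a)];t=np.array([[-60,-12],[-60,12],[-100,12],[-100,-12]])
    return [np.vstack([np.c_[q,np.full(len(q),z)] for z in(t0,t0-th)])/1e3 for q in(d,t)]
def world(P,x,y,yaw,th):
    Q=R.from_euler('y',th).apply(P)+[.044,0,.040]   # +y turn raises -x side
    return R.from_euler('z',yaw).apply(Q)+[x,y,0]
H={'yellow':(20,35),'green':(50,80),'blue':(100,125),'red':(0,8)}
def mask(im,c):
    h=cv2.cvtColor(im,cv2.COLOR_RGB2HSV);lo,hi=H[c]
    m=(h[...,0]>=lo)&(h[...,0]<=hi)&(h[...,1]>140)&(h[...,2]>50)
    if c=='red': m|=(h[...,0]>172)&(h[...,1]>140)&(h[...,2]>50)
    return m.astype(np.uint8)
def render(p,m,roi,th):
    im=np.zeros(((roi[3]-roi[1])*S,(roi[2]-roi[0])*S),np.uint8)
    hs=[]
    for P in lidpts(14,th):
        u=(proj(world(P,*p),m)-roi[:2]+.5)*S
        h=cv2.convexHull(u.astype(np.float32)).round().astype(np.int32);cv2.fillConvexPoly(im,h,1);hs.append(h)
    return im,hs
E
cat > fit.py <<'E'
from h import *
ctr={'yellow':((244,238),(311,230)),'green':((165,268),(257,212)),'blue':((335,257),(342,270)),'red':((427,243),(413,318))}
M=[robot.camera_model(c) for c in('top','side')]
I=[cv2.imread(f'pics/{c}0.png')[:,:,::-1].copy() for c in('top','side')]
tiles=[]
for c,cs in ctr.items():
    rois=[(u-40,v-40,u+40,v+40) for u,v in cs];ms=[]
    for im,r in zip(I,rois):
        crop=im[r[1]:r[3],r[0]:r[2]];n,l,st,_=cv2.connectedComponentsWithStats(mask(crop,c))
        cx=[np.min(np.hypot(*(np.argwhere(l==i)-40).T))-0.02*st[i,4] for i in range(1,n)]
        k=1+int(np.argmin(cx)); ms.append(cv2.resize((l==k).astype(np.uint8),None,fx=S,fy=S,interpolation=0))
    def cost(p):
        s=0
        for m,r,k in zip(M,rois,ms):
            g,_=render(p[:4],m,r,p[4]);s+=1-(g&k).sum()/max(1,(g|k).sum())
        return s
    d=R.from_quat(M[0]['orientation']).apply([(cs[0][0]-M[0]['cx'])/M[0]['fx'],(cs[0][1]-M[0]['cy'])/M[0]['fy'],1])
    x0=M[0]['xyz']+d*(.07-M[0]['xyz'][2])/d[2]
    f=differential_evolution(cost,[(x0[0]-.04,x0[0]+.04),(x0[1]-.04,x0[1]+.04),(-1.3,1.3),(0,1.3),(3,12)],seed=1,popsize=12,maxiter=60,tol=1e-4)
    print(c,f.x.round(4),'cost',round(f.fun,3),'areas',[int(k.sum()/16) for k in ms])
    row=[]
    for m,r,im in zip(M,rois,I):
        v=cv2.resize(im[r[1]:r[3],r[0]:r[2]],(320,320));_,hs=render(f.x[:4],m,r,f.x[4]);cv2.polylines(v,hs,True,(255,0,255),1)
        row.append(cv2.resize(v,(200,200)))
    tiles.append(np.vstack(row))
cv2.imwrite('pics/fit.png',np.hstack(tiles)[:,:,::-1])
E
python3 fit.py
```

```text
yellow [ 0.5541  0.0974 -0.2958  0.417   3.04  ] cost 0.177 areas [1355, 476]
green [5.00000e-01 2.45400e-01 8.98900e-01 6.00000e-04 1.18096e+01] cost 0.868 areas [1341, 212]
blue [ 5.29300e-01 -7.93000e-02  5.54100e-01  1.01000e-02  1.01815e+01] cost 0.817 areas [1321, 444]
red [ 5.61200e-01 -2.58200e-01  6.73500e-01  1.00000e-03  1.15114e+01] cost 0.721 areas [1382, 694]
```

View pics/fit.png

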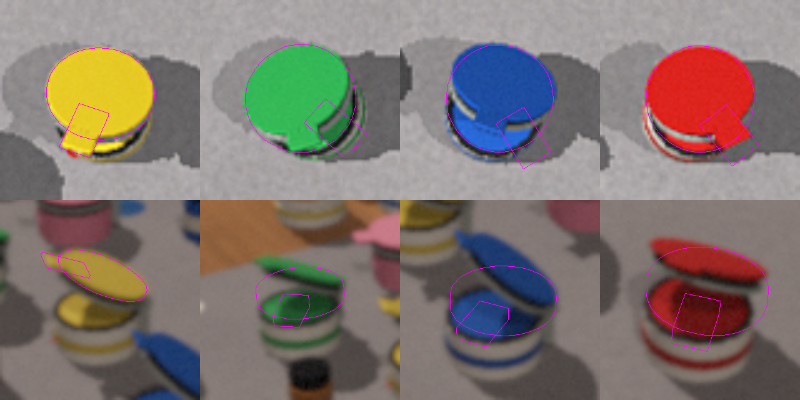

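The yellow fit is excellent. The other masks picked up the colour cakes, so I'll refit with seeded colour masks.

```bash
python3 - <<'E'
s=open('fit.py').read()
i=s.index("        crop=");j=s.index("    def cost")
s=s[:i]+"""        crop=im[r[1]:r[3],r[0]:r[2]];sd=seed[c][len(ms)]
        cf=crop.astype(float);col=np.median(cf[sd[1]-1:sd[1]+2,sd[0]-2:sd[0]+3].reshape(-1,3),0)
        n,l=cv2.connectedComponents((np.linalg.norm(cf-col,axis=2)<40).astype(np.uint8))
        ms.append(cv2.resize((l==l[sd[1],sd[0]]).astype(np.uint8),None,fx=S,fy=S,interpolation=0))
"""+s[j:]
s=s.replace("tiles=[]","tiles=[]\nseed={'yellow':((40,34),(42,30)),'green':((40,34),(40,28)),'blue':((40,30),(46,26)),'red':((38,34),(44,23))}",1).replace('pics/fit.png','pics/fit2.png').replace('(0,1.3),(3,12)','(0.1,1.2),(2,8)').replace("(u-40,v-40,u+40,v+40)","(u-40,v-40,u+40,v+40)")
s=s.replace("cv2.polylines(v,hs","v[cv2.resize(ms[len(row)],(320,320))==0]//=2;cv2.polylines(v,hs")
open('fit.py','w').write(s)
E
python3 fit.py
```

```text
yellow [ 0.5543  0.0977 -0.1906  0.4411  2.0386] cost 0.138 areas [1253, 414]
green [0.4924 0.2408 0.3858 0.4894 2.0036] cost 0.238 areas [1223, 135]
blue [ 0.5201 -0.0766 -0.2842  0.6723  2.0236] cost 0.173 areas [1027, 459]
red [ 0.552  -0.2592  0.5015  0.5061  2.0217] cost 0.197 areas [1248, 361]
```

View pics/fit2.png

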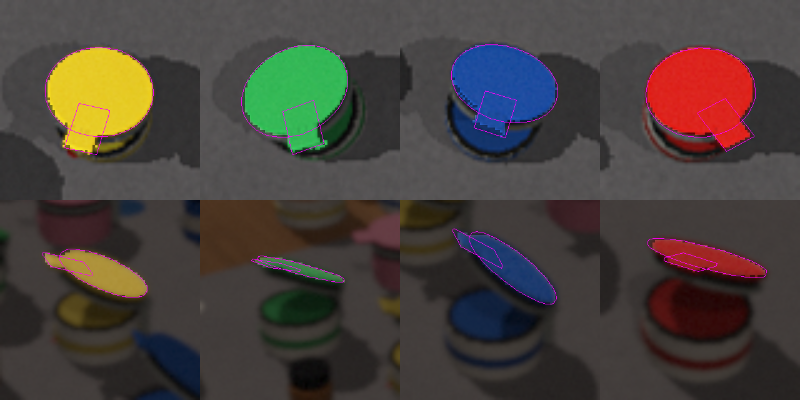

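The overlays match the lids in both views:

| Lid | Open (rad) |
|---|---|
| Yellow | 0.44 |
| Green | 0.49 |
| Blue | 0.67 |

Next I compute the tapping waypoints in tool axes.

```bash
cat > way.py <<'E'
import sys;from h import *
F={'yellow':(.5543,.0977,-.1906,.4411),'green':(.4924,.2408,.3858,.4894),'blue':(.5201,-.0766,-.2842,.6723)}
def tip(c,th,s=.056,up=0):
    x,y,w,_=F[c];return world(np.array([[-s,0,.014]]),x,y,w,th)[0]+[0,0,up]
o=robot.get_obs();p,q=np.array(o['position']),R.from_quat(o['tool_rot'])
print('pos',p.round(4),'F',np.round(o['ft_force'],2),'t',o['time'])
for c in sys.argv[1:]:
    t=F[c][3]
    for n,w in[('hover',tip(c,t,up=.04)),('above',tip(c,t,up=.01))]+[(f'th{k:.2f}',tip(c,k)) for k in (t*2/3,t/3,0)]:
        print(c,n,w.round(4),'dp',(q.inv().apply(w-p)*1e3).round(1))
E
python3 way.py yellow
```

```text
pos [0.2484 0.5735 0.2226] F [-0.19 -0.84  0.22] t 0.7
yellow hover [0.5536 0.0978 0.1166] dp [-469.2 -315.1  106. ]
yellow above [0.5536 0.0978 0.0866] dp [-469.2 -315.1  136. ]
yellow th0.29 [0.5489 0.0987 0.0696] dp [-464.4 -316.2  152.9]
yellow th0.15 [0.5451 0.0995 0.0621] dp [-460.7 -317.   160.5]
yellow th0.00 [0.5425 0.1    0.054 ] dp [-458.1 -317.6  168.6]
```

```bash
python3 -m jog '{"dp":[[-40,-27,0],[-80,-54,0],[-120,-80,0],[-160,-107,0],[-200,-134,0],[-240,-161,0],[-280,-188,0],[-320,-215,0],[-360,-242,0],[-400,-269,0],[-440,-295,20],[-469,-315,40]],"delta_rot":[[0,0,0],[0,0,0],[0,0,0],[0,0,0],[0,0,0],[0,0,0],[0,0,0],[0,0,0],[0,0,0],[0,0,0],[0,0,0],[0,0,0]],"gripper":[-1,-1,-1,-1,-1,-1,-1,-1,-1,-1,-1,-1]}' 10; python3 -m jog '{"dp":[[0,0,0],[0,0,0],[0,0,0],[0,0,0],[0,0,0],[0,0,0]],"delta_rot":[[0,0,0],[0,0,0],[0,0,0],[0,0,0],[0,0,0],[0,0,0]],"gripper":[-1,-1,-1,-1,-1,-1]}'; python3 way.py yellow
python3 - <<'E'
from h import *
im=robot.camera('wrist');cv2.imwrite('pics/w1.png',im[:,:,::-1])
E
```

```text
time: 1.9
position: [0.5561, 0.0955, 0.1832]
tool_rot: [0.204, 0.979, 0.0, 0.002]
ft_force: [0.0, 0.8, -0.0]
grip_width: 0.0029
grip_force: 0.0
time: 2.5
position: [0.5534, 0.0989, 0.1831]
tool_rot: [0.202, 0.979, 0.0, 0.0]
ft_force: [0.4, 0.7, 0.5]
grip_width: 0.0004
grip_force: 0.0
pos [0.5534 0.0989 0.1831] F [0.45 0.66 0.51] t 2.5
yellow hover [0.5536 0.0978 0.1166] dp [-0.7 -0.9 66.6]
yellow above [0.5536 0.0978 0.0866] dp [-0.6 -0.9 96.6]
yellow th0.29 [0.5489 0.0987 0.0696] dp [  4.1  -2.  113.5]
yellow th0.15 [0.5451 0.0995 0.0621] dp [  7.9  -2.8 121.1]
yellow th0.00 [0.5425 0.1    0.054 ] dp [ 10.5  -3.4 129.1]
```

View pics/w1.png

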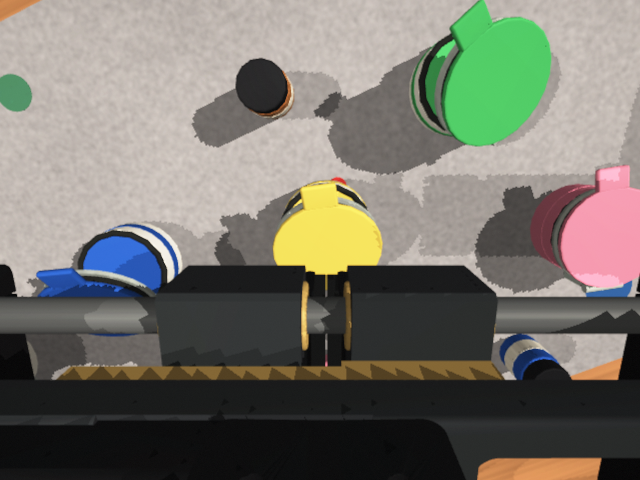

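The shut fingers are above the yellow lid (328,235). The jar (263,87) and the green and blue lids are clear. I descend along the lid's arc, slowly.

```bash
python3 -m jog '{"dp":[[-1,-1,25],[-1,-1,50],[-1,-1,70],[-1,-1,82],[-1,-1,88],[0,-1,93],[0,-1,97],[1,-1,101],[2,-1,104],[2,-1,107]],"delta_rot":[[0,0,0],[0,0,0],[0,0,0],[0,0,0],[0,0,0],[0,0,0],[0,0,0],[0,0,0],[0,0,0],[0,0,0]],"gripper":[-1,-1,-1,-1,-1,-1,-1,-1,-1,-1]}'; python3 way.py yellow
```

```text
time: 3.55
position: [0.5513, 0.098, 0.0758]
tool_rot: [0.203, 0.979, 0.0, 0.0]
ft_force: [0.2, -0.1, 2.4]
grip_width: 0.0006
grip_force: 0.7
pos [0.5513 0.098  0.0758] F [ 0.24 -0.09  2.39] t 3.55
yellow hover [0.5536 0.0978 0.1166] dp [ -2.2   0.8 -40.8]
yellow above [0.5536 0.0978 0.0866] dp [ -2.2   0.8 -10.8]
yellow th0.29 [0.5489 0.0987 0.0696] dp [ 2.6 -0.3  6.2]
yellow th0.15 [0.5451 0.0995 0.0621] dp [ 6.3 -1.1 13.8]
yellow th0.00 [0.5425 0.1    0.054 ] dp [ 8.9 -1.7 21.8]
```

Contact has begun (about 2 N). I continue the arc to about 1 mm above the nominal shut height.

```bash
python3 -m jog '{"dp":[[1,0,2],[2,0,4],[3,0,6],[4,-1,8],[5,-1,10],[6,-1,12],[6,-1,14],[7,-1,16],[8,-2,18],[8,-2,20],[9,-2,21],[9,-2,21]],"delta_rot":[[0,0,0],[0,0,0],[0,0,0],[0,0,0],[0,0,0],[0,0,0],[0,0,0],[0,0,0],[0,0,0],[0,0,0],[0,0,0],[0,0,0]],"gripper":[-1,-1,-1,-1,-1,-1,-1,-1,-1,-1,-1,-1]}'; python3 -m jog '{"dp":[[0,0,1],[0,0,1],[0,0,1]],"delta_rot":[[0,0,0],[0,0,0],[0,0,0]],"gripper":[-1,-1,-1]}'
```

```text
time: 4.75
position: [0.5421, 0.0996, 0.0544]
tool_rot: [0.203, 0.979, -0.0, -0.0]
ft_force: [1.1, 0.6, 0.9]
grip_width: 0.0008
grip_force: 0.4
time: 5.05
position: [0.542, 0.0996, 0.0535]
tool_rot: [0.203, 0.979, -0.0, -0.0]
ft_force: [0.3, -0.1, 1.3]
grip_width: 0.0005
grip_force: 0.6
```

```bash
python3 -m jog '{"dp":[[0,0,1],[0,0,1],[0,0,1]],"delta_rot":[[0,0,0],[0,0,0],[0,0,0]],"gripper":[-1,-1,-1]}'; python3 -m jog '{"dp":[[0,0,1],[0,0,1],[0,0,1]],"delta_rot":[[0,0,0],[0,0,0],[0,0,0]],"gripper":[-1,-1,-1]}'
```

```text
time: 5.35
position: [0.542, 0.0997, 0.0526]
tool_rot: [0.203, 0.979, -0.0, -0.0]
ft_force: [-1.5, 0.3, 2.8]
grip_width: 0.0006
grip_force: 1.2
time: 5.65
position: [0.542, 0.0997, 0.0516]
tool_rot: [0.203, 0.979, -0.0, -0.0]
ft_force: [-1.2, 0.1, 4.0]
grip_width: 0.0004
grip_force: 1.9
```

The force rises by the foam's rate of about 1.4 N/mm up to 4 N, so the lid is on its stop. I retreat and look.

```bash
python3 -m jog '{"dp":[[0,0,-5],[0,0,-20],[0,0,-50],[0,0,-90],[0,0,-130],[0,0,-130],[0,0,-130]],"delta_rot":[[0,0,0],[0,0,0],[0,0,0],[0,0,0],[0,0,0],[0,0,0],[0,0,0]],"gripper":[-1,-1,-1,-1,-1,-1,-1]}'; python3 way.py green
python3 - <<'E'
from h import *
T=[]
for c,b in(('top',(120,160,480,340)),('side',(210,150,470,370))):
    im=robot.camera(c)[b[1]:b[3],b[0]:b[2]];s=390/im.shape[1];T.append(cv2.resize(im,(390,330)))
cv2.imwrite('pics/a1.png',np.hstack(T)[:,:,::-1])
E
```

```text
time: 6.35
position: [0.543, 0.0996, 0.1826]
tool_rot: [0.203, 0.979, 0.0, 0.002]
ft_force: [0.4, 0.8, -0.2]
grip_width: 0.0006
grip_force: 0.0
pos [0.543  0.0996 0.1826] F [ 0.38  0.8  -0.2 ] t 6.35
green hover [0.4935 0.2412 0.1187] dp [101.9 110.2  63.8]
green above [0.4935 0.2412 0.0887] dp [102.  110.1  93.8]
green th0.33 [0.4882 0.2391 0.0712] dp [106.1 106.1 111.2]
green th0.16 [0.4841 0.2374 0.0629] dp [109.2 102.9 119.5]
green th0.00 [0.4813 0.2363 0.054 ] dp [111.4 100.7 128.4]
```

View pics/a1.png

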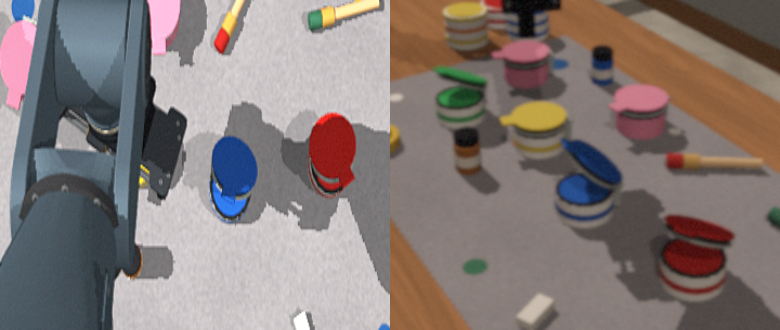

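Yellow is flat shut in the side view (540,118), and the others are unchanged. Next is green.

```bash
python3 -m jog '{"dp":[[25,28,0],[50,55,0],[76,82,0],[102,110,0],[102,110,30],[102,110,60],[102,110,80],[102,110,86],[102,109,91],[103,109,96],[104,108,100],[105,107,104]],"delta_rot":[[0,0,0],[0,0,0],[0,0,0],[0,0,0],[0,0,0],[0,0,0],[0,0,0],[0,0,0],[0,0,0],[0,0,0],[0,0,0],[0,0,0]],"gripper":[-1,-1,-1,-1,-1,-1,-1,-1,-1,-1,-1,-1]}'; python3 way.py green
```

```text
time: 7.65
position: [0.4889, 0.2396, 0.0781]
tool_rot: [0.203, 0.979, 0.0, 0.001]
ft_force: [-0.5, -0.5, 1.6]
grip_width: 0.0003
grip_force: 0.7
pos [0.4889 0.2396 0.0781] F [-0.5  -0.47  1.59] t 7.65
green hover [0.4935 0.2412 0.1187] dp [ -3.6   3.4 -40.6]
green above [0.4935 0.2412 0.0887] dp [ -3.6   3.4 -10.6]
green th0.33 [0.4882 0.2391 0.0712] dp [ 0.4 -0.7  6.9]
green th0.16 [0.4841 0.2374 0.0629] dp [ 3.6 -3.9 15.2]
green th0.00 [0.4813 0.2363 0.054 ] dp [ 5.7 -6.1 24.1]
```

```bash
python3 -m jog '{"dp":[[0,0,2],[0,0,4],[0,-1,6],[1,-1,8],[1,-2,10],[2,-3,12],[3,-3,14],[4,-4,16],[4,-5,18],[5,-5,20],[5,-6,22],[6,-6,24]],"delta_rot":[[0,0,0],[0,0,0],[0,0,0],[0,0,0],[0,0,0],[0,0,0],[0,0,0],[0,0,0],[0,0,0],[0,0,0],[0,0,0],[0,0,0]],"gripper":[-1,-1,-1,-1,-1,-1,-1,-1,-1,-1,-1,-1]}'; for i in 1; do python3 -m jog '{"dp":[[0,0,1],[0,0,1],[0,0,1]],"delta_rot":[[0,0,0],[0,0,0],[0,0,0]],"gripper":[-1,-1,-1]}'; done;  python3 -m jog '{"dp":[[0,0,1],[0,0,1],[0,0,1]],"delta_rot":[[0,0,0],[0,0,0],[0,0,0]],"gripper":[-1,-1,-1]}'
```

```text
time: 8.85
position: [0.4806, 0.2363, 0.0534]
tool_rot: [0.203, 0.979, -0.0, 0.0]
ft_force: [-0.3, -0.2, 1.6]
grip_width: 0.0005
grip_force: 0.7
time: 9.15
position: [0.4804, 0.2363, 0.0526]
tool_rot: [0.203, 0.979, -0.0, -0.0]
ft_force: [-0.3, -1.0, 1.5]
grip_width: 0.0004
grip_force: 1.2
time: 9.45
position: [0.4804, 0.2363, 0.0517]
tool_rot: [0.203, 0.979, -0.0, -0.0]
ft_force: [-1.1, -0.6, 3.5]
grip_width: 0.0007
grip_force: 1.9
```

```bash
python3 -m jog '{"dp":[[0,0,0.5],[0,0,0.5],[0,0,0.5]],"delta_rot":[[0,0,0],[0,0,0],[0,0,0]],"gripper":[-1,-1,-1]}'; python3 -m jog '{"dp":[[0,0,-5],[0,0,-20],[0,0,-50],[0,0,-90],[0,0,-130],[0,0,-130],[0,0,-130]],"delta_rot":[[0,0,0],[0,0,0],[0,0,0],[0,0,0],[0,0,0],[0,0,0],[0,0,0]],"gripper":[-1,-1,-1,-1,-1,-1,-1]}'; python3 way.py blue
python3 - <<'E'
from h import *
T=[]
for c,b in(('top',(120,160,480,340)),('side',(210,150,470,370))):
    im=robot.camera(c)[b[1]:b[3],b[0]:b[2]];T.append(cv2.resize(im,(390,330)))
cv2.imwrite('pics/a2.png',np.hstack(T)[:,:,::-1])
E
```

```text
time: 9.75
position: [0.4804, 0.2364, 0.0511]
tool_rot: [0.203, 0.979, -0.0, -0.0]
ft_force: [-0.9, -1.0, 4.2]
grip_width: 0.0004
grip_force: 2.3
time: 10.45
position: [0.4808, 0.2368, 0.1819]
tool_rot: [0.203, 0.979, 0.001, 0.001]
ft_force: [0.0, -0.8, -0.4]
grip_width: 0.0004
grip_force: 0.0
pos [0.4808 0.2368 0.1819] F [ 0.01 -0.78 -0.44] t 10.45
blue hover [ 0.5286 -0.0791  0.1258] dp [-169.3 -270.9   55.9]
blue above [ 0.5286 -0.0791  0.0958] dp [-169.3 -271.    85.9]
blue th0.45 [ 0.5197 -0.0765  0.0769] dp [-160.  -272.2  104.8]
blue th0.22 [ 0.5129 -0.0745  0.0661] dp [-153.  -273.1  115.6]
blue th0.00 [ 0.5086 -0.0732  0.054 ] dp [-148.5 -273.6  127.7]
```

View pics/a2.png

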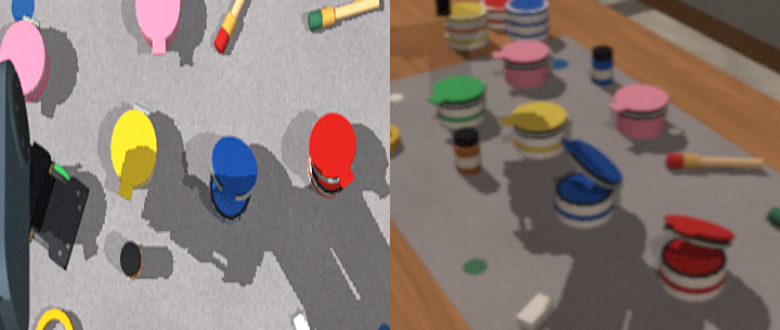

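Green is shut (side view 460,90) and yellow is still shut (540,115). Next is blue.

```bash
python3 -m jog '{"dp":[[-24,-39,0],[-48,-78,0],[-72,-116,0],[-96,-155,0],[-120,-194,0],[-145,-232,0],[-169,-271,0],[-169,-271,25],[-169,-271,50],[-169,-271,66],[-169,-271,74],[-168,-271,80]],"delta_rot":[[0,0,0],[0,0,0],[0,0,0],[0,0,0],[0,0,0],[0,0,0],[0,0,0],[0,0,0],[0,0,0],[0,0,0],[0,0,0],[0,0,0]],"gripper":[-1,-1,-1,-1,-1,-1,-1,-1,-1,-1,-1,-1]}'; python3 way.py blue
```

```text
time: 11.75
position: [0.5261, -0.0787, 0.0993]
tool_rot: [0.203, 0.979, 0.0, -0.002]
ft_force: [-0.1, 0.0, -1.0]
grip_width: 0.0007
grip_force: 0.0
pos [ 0.5261 -0.0787  0.0993] F [-0.06  0.04 -1.03] t 11.75
blue hover [ 0.5286 -0.0791  0.1258] dp [ -2.4   0.6 -26.5]
blue above [ 0.5286 -0.0791  0.0958] dp [-2.5  0.6  3.5]
blue th0.45 [ 0.5197 -0.0765  0.0769] dp [ 6.7 -0.5 22.4]
blue th0.22 [ 0.5129 -0.0745  0.0661] dp [13.7 -1.4 33.2]
blue th0.00 [ 0.5086 -0.0732  0.054 ] dp [18.1 -2.  45.4]
```

```bash
python3 -m jog '{"dp":[[-1,0,3],[0,0,6],[1,0,9],[2,0,12],[3,0,15],[4,0,17],[5,0,19],[6,0,21],[7,0,23],[8,-1,25],[10,-1,27],[11,-1,29]],"delta_rot":[[0,0,0],[0,0,0],[0,0,0],[0,0,0],[0,0,0],[0,0,0],[0,0,0],[0,0,0],[0,0,0],[0,0,0],[0,0,0],[0,0,0]],"gripper":[-1,-1,-1,-1,-1,-1,-1,-1,-1,-1,-1,-1]}'; python3 way.py blue|egrep 'pos|th0'
```

```text
time: 12.95
position: [0.5168, -0.0757, 0.0719]
tool_rot: [0.203, 0.979, -0.0, 0.0]
ft_force: [0.7, -0.2, 0.8]
grip_width: 0.0008
grip_force: 0.6
pos [ 0.5168 -0.0757  0.0719] F [ 0.67 -0.22  0.83] t 12.95
blue th0.45 [ 0.5197 -0.0765  0.0769] dp [-3.   0.5 -5. ]
blue th0.22 [ 0.5129 -0.0745  0.0661] dp [ 4.  -0.4  5.8]
blue th0.00 [ 0.5086 -0.0732  0.054 ] dp [ 8.5 -1.  17.9]
```

```bash
python3 -m jog '{"dp":[[1,0,2],[2,0,4],[4,0,6],[5,-1,8],[6,-1,10],[7,-1,12],[7,-1,14],[8,-1,16],[8,-1,18],[8,-1,18],[8,-1,19],[8,-1,19]],"delta_rot":[[0,0,0],[0,0,0],[0,0,0],[0,0,0],[0,0,0],[0,0,0],[0,0,0],[0,0,0],[0,0,0],[0,0,0],[0,0,0],[0,0,0]],"gripper":[-1,-1,-1,-1,-1,-1,-1,-1,-1,-1,-1,-1]}'; python3 -m jog '{"dp":[[0,0,1],[0,0,1],[0,0,1]],"delta_rot":[[0,0,0],[0,0,0],[0,0,0]],"gripper":[-1,-1,-1]}'; python3 -m jog '{"dp":[[0,0,0.5],[0,0,0.5],[0,0,0.5]],"delta_rot":[[0,0,0],[0,0,0],[0,0,0]],"gripper":[-1,-1,-1]}'
```

```text
time: 14.15
position: [0.5082, -0.0731, 0.0529]
tool_rot: [0.203, 0.979, 0.0, -0.001]
ft_force: [-1.6, -0.5, 2.7]
grip_width: 0.0001
grip_force: 1.0
time: 14.45
position: [0.5083, -0.0731, 0.0521]
tool_rot: [0.203, 0.979, 0.0, -0.0]
ft_force: [-1.7, -0.2, 2.7]
grip_width: 0.0003
grip_force: 1.6
time: 14.75
position: [0.5083, -0.0731, 0.0516]
tool_rot: [0.203, 0.979, 0.0, -0.0]
ft_force: [-2.6, 0.4, 4.1]
grip_width: 0.0007
grip_force: 2.0
```

The force and height match the other two lids. I retreat and move aside to check.

```bash
python3 -m jog '{"dp":[[0,0,-5],[0,0,-20],[0,0,-50],[0,0,-90],[0,0,-130],[0,0,-150],[24,39,-150],[48,78,-150],[72,116,-150],[96,155,-150],[120,194,-150],[145,232,-150]],"delta_rot":[[0,0,0],[0,0,0],[0,0,0],[0,0,0],[0,0,0],[0,0,0],[0,0,0],[0,0,0],[0,0,0],[0,0,0],[0,0,0],[0,0,0]],"gripper":[-1,-1,-1,-1,-1,-1,-1,-1,-1,-1,-1,-1]}'; python3 -m jog '{"dp":[[24,39,0],[48,78,0],[72,116,0],[96,155,0],[120,194,0],[120,194,0],[120,194,0]],"delta_rot":[[0,0,0],[0,0,0],[0,0,0],[0,0,0],[0,0,0],[0,0,0],[0,0,0]],"gripper":[-1,-1,-1,-1,-1,-1,-1]}'
python3 - <<'E'
from h import *
T=[]
for c,b in(('top',(90,120,480,380)),('side',(210,150,470,370))):
    im=robot.camera(c);cv2.imwrite(f'pics/{c}_end.png',im[:,:,::-1]);o=cv2.imread(f'pics/{c}0.png')[:,:,::-1]
    T.append(cv2.resize(im[b[1]:b[3],b[0]:b[2]],(400,320)))
    for n,r in (('red',((395,215,455,275),(383,285,445,352))),):
        r=r[c=='side'];print(c,n,np.abs(im[r[1]:r[3],r[0]:r[2]].astype(int)-o[r[1]:r[3],r[0]:r[2]]).mean())
cv2.imwrite('pics/end.png',np.hstack(T)[:,:,::-1])
E
```

```text
time: 15.95
position: [0.4687, 0.1993, 0.202]
tool_rot: [0.203, 0.979, 0.001, 0.001]
ft_force: [0.3, 0.8, -0.4]
grip_width: 0.0005
grip_force: 0.0
time: 16.65
position: [0.4348, 0.4241, 0.2014]
tool_rot: [0.202, 0.979, 0.0, 0.0]
ft_force: [0.3, -0.0, 0.0]
grip_width: 0.0005
grip_force: 0.0
top red 4.632314814814815
side red 2.3492216337666507
```

View pics/end.png

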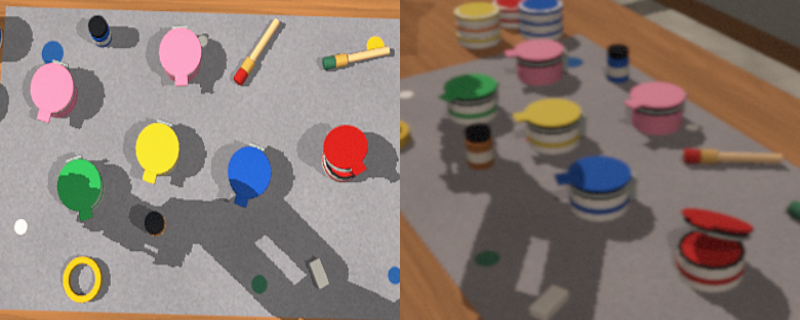

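Yellow, green and blue are all flat shut. Red is still half open, and everything else is in place.

```bash
python3 -c "
from rig import robot
print(robot.hand_in())"
```

```text
the job is handed in; nothing more can be done
None
```

I tapped the yellow, green and blue lids shut in that order with about 4 N each. The final pictures show all three flat, and the red pot and everything else look undisturbed. I handed the job in at about 17 s, but no verdict came back.

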